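# Sort the salvaged power-supply parts

### The job

Sort the parts salvaged from the power supply: both transformers into the square tray, the capacitor into the round dish, and the finned heatsink into the long tray, each set down inside on the container's floor, standing upright on its underside as it does now. One transformer is still in the clear-lidded case: swing the lid back past its balance point so that it stays open by itself, and leave it open.

Things in the scene. Friction and masses are not known exactly. Their poses are not given: they have to be found in the camera images.
- transformer_1: Small transformer standing on its feet, 220 g: dark steel core 48 (its x) x 24 (y) x 40 mm high, with a copper-coloured winding 30 (x) x 38 mm (y) bulging from both broad sides from 6 to 34 mm up (grip width 38 mm along y). Origin: centre of underside, z up. It stands loose on the bench. One of two alike.
- transformer_2: Small transformer standing on its feet, 220 g: dark steel core 48 (its x) x 24 (y) x 40 mm high, with a copper-coloured winding 30 (x) x 38 mm (y) bulging from both broad sides from 6 to 34 mm up (grip width 38 mm along y). Origin: centre of underside, z up. It stands inside the closed, clear-lidded case, turned at most 0.15 rad from the case's axes.
- capacitor: Electrolytic capacitor standing upright: black cylinder 35 mm in diameter, 45 mm high, bare aluminium top with a cross score, 60 g. Origin: centre of the underside, z up.
- heatsink: Finned aluminium heatsink lying on its base, fins up: 70 mm long (its x, along the fins), 40 mm wide (y), 30 mm high, 100 g; grip it across the 40 mm. Origin: centre of the underside, z up.
- square_tray: Shallow white square tray, fixed to the bench: 130 by 130 mm outside, 18 mm high, walls and floor 4 mm thick. Origin: centre of the underside; x and y along its sides.
- long_tray: Shallow grey oblong tray, fixed to the bench: 104 mm (its x) by 170 mm (its y) outside, 18 mm high, walls and floor 4 mm thick. Origin: centre of the underside.
- round_dish: Shallow round aluminium dish, fixed to the bench: 136 mm across the rim, 18 mm high, floor 4 mm and wall 3 mm thick. Origin: centre of the underside.
- case: Black square parts case with see-through lid, fixed to the bench: 140 x 140 mm, walls 48 mm high, walls and floor 4 mm thick. Origin: centre of underside; x points from its front (robot side) to the hinge, which runs along y at x=70, z=48 mm. The lid adds 7 mm above the walls.
- lid_tab (a point): Centre of the grey tab in the middle of the lid's front edge: 24 mm (along the case's x when closed) x 30 mm (y) x 10 mm thick. Closed, it is at x=-81, y=0, z=53 mm of the case, sticking out 23 mm in front of it. Turns with the lid.
- case_lid (a joint): Lid angle, rad: 0 closed (every start), grows as the tab rises and swings away from the robot (151 mm radius). Lid 120 g, no spring, almost no friction: let go before upright (balance at about 1.5) it falls shut; beyond, it falls open to its stop at 2.0 and stays. Pinched at both ends (fingers closing along the case's y) the tab turns between the pads as the lid swings.
Not all that is in view belongs to the job. Leave any pink or yellow look-alike of the heatsink alone.

How it is judged:
By the outcome, as a careful person would: the job done as asked, in the order asked, and still so for the second after the job is handed in, with the robot touching nothing.
It also fails if it takes over 122 s, if anything falls off the work surface, if the arm or the gripper's body presses on something with over 40 N, if the wrist force passes 120 N, or if a joint passes its speed limit or range.

### The arm

A 7-joint arm with a two-finger parallel gripper is mounted at the origin on the work surface. World frame = base frame: x ahead of the robot, y to its left, z up, the work surface at z = 0. Lengths are in m, angles in rad, forces in N, time in s.
With the tool pointing down it reaches from about 0.425 to 0.925 m from the base axis. Payload 6.8 kg.
Tool frame: the origin (TCP) lies at the very end of the fingers, on their centre line; the grasp point (between the pads) lies 19 mm behind it; z points along the fingers, y is the line along which they close (so a half turn about z gives the same grasp; the last joint's range is limited). The gripper opens to 85 mm and grips with 20 to 120 N. Pads are 22 mm wide; open, the fingers measure 114 mm over their backs; the gripper's body (76 mm by 85 mm) begins 54 mm behind the grasp point. The pads swing forward as they close: fully open they stand 13 mm farther back than shut.
Start: joints at [0.995, 0.477, 0.022, 1.555, -0.011, 1.109, -0.083], TCP at [0.304, -0.602, 0.231] pointing down, gripper open.
Joint ranges: [-2.96, 2.96], [-0.34, 2.1], [-1.41, 1.46], [0.24, 2.44], [-1.37, 4.51], [0.17, 1.92], [-2.96, 2.96]. Speed limits (rad/s): [2.39, 2.39, 3.14, 3.14, 3.14, 3.14, 3.14].

### API

Orientations are given as a unit quaternion [w, x, y, z].
In Python, from station import * gives the robot as it stands.
- The arm moves only by the tool jog_arm, never from a script. Its argument "moves" is one flat list of numbers, 7 for each row, row after row: the shift along the tool's x, y, z normalised to -1 to 1, where 1 is 20 mm, then the turn, a rotation vector about the tool's x, y, z normalised to -1 to 1, where 1 is 4 degrees, then the opening, from 0 (shut) to 1 (fully open). In form: [x, y, z, rx, ry, rz, claw, x, y, z, rx, ry, rz, claw, ...]. A call has exactly 8 rows; each row shifts and turns the commanded pose from where the row before left it, along the tool's axes as they then stand; what a row does not reach is not made up. A row lasts 1/12 s, in which the tool goes at most 41.7 mm and 7.16 degrees, less where a joint would pass 70% of its speed; a pose out of reach is approached as far as the arm can. A call with a number of a shift or a turn outside -1 to 1 is refused whole. A call with a gripper value outside its range is refused whole. The fingers move at their own pace and stop on an object; "grip_force" is the grip in N (left out, the last holds). Time passes only in rows, so rows that do not move let the fingers close, or fill a call up. It gives the time, the measured TCP pose, the force, the opening and the grip force at its end, in the units of the state.
- get_obs(): the state, without advancing time (a new reading comes with each control period).
- read_camera(name): name is "scene" or "top" or "wrist"; returns a dict with "color" (480x640x3 uint8, blue, green, red), "fx", "fy", "cx", "cy" (pixels), "k1" (the pictures are not rectified: a ray, as slopes to the right and down, at radius r is drawn at 1 + k1 r^2 times it, then the intrinsics apply), "rvec" (rotation vector, rad) and "tvec" (3), from world to camera coordinates, as OpenCV has them. Camera axes: x right, y down, z forward; pixel columns grow to the right and rows downward; lengths in m; the calibration is good to about 2 mm. A picture is of the moment at which its call begins. There is no depth.
- hand_in(): hands the job in; it is judged then, once.
The state is a dict: "t": time; "q": joint angles; "joint_vel": joint speeds; "joint_torque": joint torques, N m; "eef_pos": TCP position; "tool_rot": TCP orientation; "contact_force": force on the tool from outside, world axes, zero at the start; "torque": the same for the moment, N m; "gripper_width": opening from 0.0 (shut) to 1.0 (fully open); "grasp_force": force on a finger pad.
Only numpy, scipy, OpenCV 4.12 (cv2) and the standard library are available. Lean on these libraries where they do the work, as an engineer would, in place of code of your own. Each camera call takes 0.05 s, during which the arm holds its last target. There are 200 camera calls.

## Working session

There is one attempt and no reset: what is moved stays moved. The work goes in short steps, Python scripts to look and compute and a tool call to move; the robot and the scene stay as the last step left them, time stands still between calls to the robot, and variables do not carry over. Pictures are saved under pics/ and viewed, at most 16 in all, crops included, and the job is handed in when it is done.

Besides the shell and the picture viewer there is one more tool, called after "Request:" as name(argument=value, ...), one argument or row to a line, values as JSON. jog_arm: Moves the arm, as the interface text tells. Scaled input: -1 to 1 covers 20 mm each way for a shift and 4 degrees each way for a turn. Its arguments: {"type":"object","properties":{"moves":{"type":"array"},"grip_force":{"type":"number"}},"required":["moves"]}

```bash
mkdir -p pics; ls; cat > h.py <<'E'
from station import *
import numpy as np, cv2
def ray(c,u,v):
    K=np.array([[c['fx'],0,c['cx']],[0,c['fy'],c['cy']],[0,0,1.]])
    x,y=(u-c['cx'])/c['fx'],(v-c['cy'])/c['fy']
    rd=np.hypot(x,y); r=rd
    for _ in range(20): r=rd/(1+c['k1']*r*r)
    s=r/rd if rd>0 else 1
    R=cv2.Rodrigues(np.array(c['rvec'],float))[0]; t=np.array(c['tvec'],float).ravel()
    return -R.T@t, R.T@np.array([x*s,y*s,1])
def onz(c,u,v,z):
    o,d=ray(c,u,v); return o+d*(z-o[2])/d[2]
def proj(c,P):
    R=cv2.Rodrigues(np.array(c['rvec'],float))[0]; p=R@np.array(P,float)+np.array(c['tvec'],float).ravel()
    x,y=p[0]/p[2],p[1]/p[2]; k=1+c['k1']*(x*x+y*y)
    return c['fx']*x*k+c['cx'],c['fy']*y*k+c['cy']
E
python3 - <<'E'
from h import *
import pickle
for n in ['top','scene']:
    c=read_camera(n); pickle.dump(c,open(n+'.pkl','wb')); cv2.imwrite(f'pics/{n}0.png',c['color'])
    print(n,ray(c,320,240),c['k1'],c['fx'])
print(get_obs())
E
```

```text
pics
top (array([0.36990137, 0.00650832, 1.09545384]), array([ 0.12049016,  0.00789988, -0.99284168])) -0.13892370630664108 518.0260050709725
scene (array([ 1.05899296, -0.66055169,  0.68973227]), array([-0.52172396,  0.60450636, -0.60222275])) -0.045773731193056756 567.1542504311826
{'t': 0.1, 'q': array([ 0.99488693,  0.47769582,  0.02234488,  1.55631778, -0.01150151,
        1.10933502, -0.08311752]), 'joint_vel': array([ 3.26151247e-04, -1.93985802e-03,  1.98740015e-05, -3.14238607e-03,
       -4.35020838e-04,  8.96070414e-05, -6.14188728e-04]), 'joint_torque': array([ 4.14410722e-03, -5.97765183e+01,  1.61367182e+00, -2.81955582e+01,
        1.28815646e-02,  5.08469384e-03, -9.85624638e-06]), 'eef_pos': array([ 0.30413168, -0.60201169,  0.23045219]), 'tool_rot': array([-7.76109513e-04,  9.72768444e-01,  2.31777676e-01, -2.45127994e-04]), 'contact_force': array([-8.57317122e-01,  2.46732839e-04,  1.56663097e-01]), 'torque': array([ 0.0055102 , -0.04433526,  0.0314854 ]), 'grasp_force': 0.0, 'gripper_width': 1.0014977668180256}
```

View pics/top0.png

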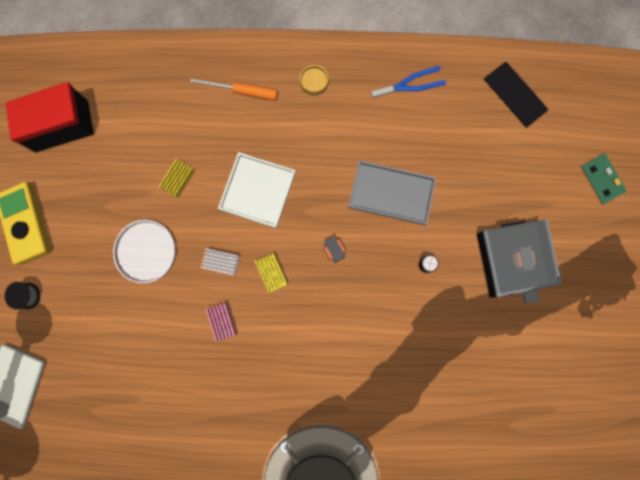

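View pics/scene0.png

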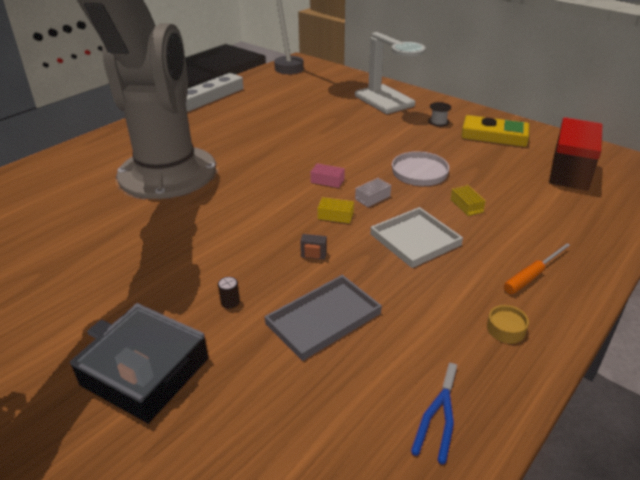

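The top view shows the case at (519,258) with its tab at (531,296), and the capacitor at (429,263). Transformer 1 is at (335,249) and the silver heatsink at (220,261). The square tray is at (257,190), the long tray at (391,193) and the dish at (145,251). The scene view shows the same layout, with the pink and yellow decoys beside the heatsink.

```bash
cat > m.py <<'E'
from h import *
import pickle
c=pickle.load(open('top.pkl','rb')); im=c['color']; hsv=cv2.cvtColor(im,cv2.COLOR_BGR2HSV)
H,S,V=[hsv[...,i].astype(int) for i in range(3)]
def blob(mask,u,v,r):
    m=np.zeros(mask.shape,np.uint8); m[v-r:v+r,u-r:u+r]=mask[v-r:v+r,u-r:u+r]*255
    cs=cv2.findContours(m,cv2.RETR_EXTERNAL,cv2.CHAIN_APPROX_NONE)[0]
    return max(cs,key=cv2.contourArea)
def rect(name,cnt,z):
    P=np.array([onz(c,*p[0],z)[:2] for p in cnt],np.float32)
    (x,y),(w,h),a=cv2.minAreaRect(P)
    print(name,np.round([x,y,w,h],4),'ang(w) deg',round(a,1),'px',len(cnt))
grey=(S<90)
rect('sq',blob(grey&(V>120),257,190,50),.018)
rect('long',blob(grey&(V>60),391,193,52),.018)
rect('dish',blob(grey&(V>110),145,251,45),.018)
rect('heat',blob(grey&(V>90),220,261,26),.03)
rect('cap',blob(grey&(V>120),429,263,15),.045)
rect('tr1',blob((S<110)|(V<90),335,249,22),.04)
rect('tr1cu',blob((H<9)&(S>110)&(V>60),335,249,22),.034)
rect('case',blob(grey|(V<50),519,258,60),.05)
cv2.imwrite('pics/crop1.png',np.hstack([cv2.resize(im[205:315,465:575],(600,600),interpolation=cv2.INTER_CUBIC)[:, :],cv2.resize(im[205:315,420:440],(10,600))*0,cv2.resize(im[230:270,315:355],(180,180)).repeat(1,0) if 0 else np.vstack([cv2.resize(im[230:270,315:355],(180,180)),cv2.resize(im[240:285,405:450],(180,180)),np.zeros((240,180,3),np.uint8)])]))
E
python3 m.py
```

```text
sq [0.606  0.1536 0.1339 0.1341] ang(w) deg 73.6 px 228
long [ 0.6078 -0.1355  0.1712  0.107 ] ang(w) deg 78.8 px 245
dish [0.4674 0.3899 0.1356 0.1371] ang(w) deg 3.7 px 179
heat [0.4487 0.2207 0.0739 0.0443] ang(w) deg 80.6 px 102
cap [ 0.457  -0.2115  0.0317  0.0309] ang(w) deg 46.1 px 43
tr1 [ 0.4812 -0.0143  0.0497  0.0258] ang(w) deg 29.6 px 59
tr1cu [ 0.4724 -0.0064  0.      0.    ] ang(w) deg 0.0 px 1
case [ 0.4619 -0.3994  0.1672  0.1582] ang(w) deg 11.0 px 283
```

View pics/crop1.png

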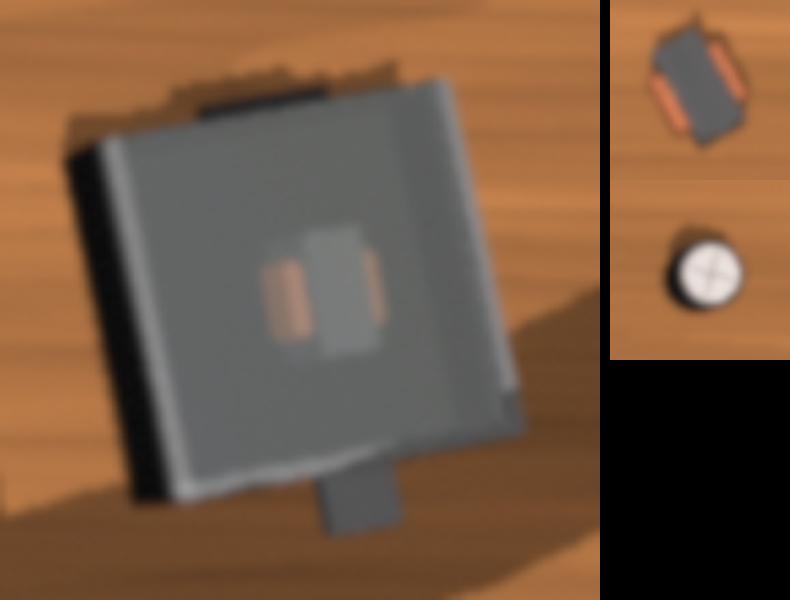

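The crop shows the lid corners at about (105,138), (447,80), (525,435) and (178,500), and the tab end at about (328,535)–(403,522). The core of transformer 2 runs from about (305,232) to (380,350), with its long side along the case's x.

```bash
python3 - <<'E'
from h import *
import pickle
c=pickle.load(open('top.pkl','rb'))
f=lambda x,y,z: onz(c,465+x/5.4545-.4,205+y/5.4545-.4,z)[:2]
L=np.array([f(*p,.055) for p in [(105,138),(447,80),(525,435),(178,500)]])
print('lid',L.round(4).tolist(),L.mean(0),[np.linalg.norm(L[i]-L[i-1]).round(4) for i in range(4)])
ex=(L[0]+L[1]-L[2]-L[3]);print('ang x deg',np.degrees(np.arctan2(ex[1],ex[0])), [np.degrees(np.arctan2(*(a-b)[::-1])) for a,b in[(L[0],L[3]),(L[1],L[2]),(L[0],L[1]),(L[3],L[2])]])
te=np.array([f(*p,.053) for p in [(328,535),(403,522)]]);print('tab end',te,te.mean(0),np.linalg.norm(te[0]-te[1]))
T=np.array([f(*p,.044) for p in [(305,232),(360,227),(380,350),(322,357)]])
print('t2',T.mean(0),[np.linalg.norm(T[i]-T[i-1]).round(4) for i in range(4)],[np.degrees(np.arctan2(*(a-b)[::-1])) for a,b in[(T[0],T[3]),(T[1],T[2])]])
o=get_obs();from scipy.spatial.transform import Rotation as R
q=o['tool_rot'];M=R.from_quat([*q[1:],q[0]]).as_matrix();print(M.round(3))
w=read_camera('wrist');print('wrist',ray(w,320,240),w['fx'],w['k1']);cv2.imwrite('pics/w0.png',w['color'])
C=ray(w,320,240)[0]; print('cam in tool',M.T@(C-o['eef_pos']), M.T@ray(w,320,240)[1], M.T@(ray(w,420,240)[1]-ray(w,320,240)[1]))
E
```

```text
lid [[0.5265, -0.3209], [0.5528, -0.4566], [0.4178, -0.4842], [0.3914, -0.3476]] [ 0.47211333 -0.40232436] [np.float64(0.1377), np.float64(0.1382), np.float64(0.1378), np.float64(0.1391)]
ang x deg 11.37250308284564 [np.float64(11.17829689141735), np.float64(11.566584015668536), np.float64(100.98526390628717), np.float64(100.95126914746956)]
tab end [[ 0.37928997 -0.40633152]
 [ 0.38452361 -0.4358666 ]] [ 0.38190679 -0.42109906] 0.029995197778225367
t2 [ 0.4717725  -0.41674818] [np.float64(0.0479), np.float64(0.0221), np.float64(0.0474), np.float64(0.0234)] [np.float64(7.005312795403558), np.float64(8.462041275209605)]
[[ 0.893  0.451 -0.001]
 [ 0.451 -0.893  0.001]
 [-0.    -0.002 -1.   ]]
wrist (array([ 0.36422677, -0.57183695,  0.37353248]), array([-0.24973117, -0.11941982, -0.96101016])) 373.1745475493342 -0.009472124589686182
cam in tool [ 6.72283645e-02 -6.62010196e-05 -1.43088244e-01] [-0.27663727 -0.00446241  0.96105109] [-2.37120489e-04  2.68146552e-01  1.47250261e-04]
```

Request:
jog_arm(
  moves=[0.98,-0.785,0.6,0,0,0,1,0.98,-0.785,0.6,0,0,0,1,0.98,-0.785,0.6,0,0,0,1,0.98,-0.785,0.6,0,0,0,1,0.98,-0.785,0.6,0,0,0,1,0.98,-0.785,0.6,0,0,0,1,0.98,-0.785,0.6,0,0,0,1,0.98,-0.785,0.6,0,0,0,1],
  grip_force=40,
)

```text
t: 0.82
eef_pos: [0.3879, -0.4184, 0.1346]
tool_rot: [-0.0, 0.973, 0.232, -0.0]
contact_force: [-0.1, 0.3, -0.4]
gripper_width: 1.0
grasp_force: 0.0
```

Request:
jog_arm(
  moves=[0,0,0,0,0,0.97,1,0,0,0,0,0,0.97,1,0,0,0,0,0,0.97,1,0,0,0,0,0,0.97,1,0,0,0,0,0,0,1,0,0,0,0,0,0,1,0,0,0,0,0,0,1,0,0,0,0,0,0,1],
)

```text
t: 1.48
eef_pos: [0.3876, -0.4197, 0.1353]
tool_rot: [-0.0, 0.995, 0.099, -0.0]
contact_force: [0.7, 0.7, 0.4]
gripper_width: 1.0
grasp_force: 0.0
```

Request:
jog_arm(
  moves=[0,0,0.6,0,0,0,1,0,0,0.6,0,0,0,1,0,0,0.6,0,0,0,1,0,0,0.6,0,0,0,1,0,0,0.6,0,0,0,1,0,0,0.6,0,0,0,0.8,0,0,0.6,0,0,0,0.7,0,0,0.6,0,0,0,0.6],
  grip_force=40,
)

```text
t: 2.15
eef_pos: [0.3876, -0.4196, 0.0378]
tool_rot: [-0.0, 0.995, 0.098, -0.0]
contact_force: [-0.1, 0.2, 0.3]
gripper_width: 0.612
grasp_force: 0.0
```

Request:
jog_arm(
  moves=[0,0,0,0,0,0,0,0,0,0,0,0,0,0,0,0,0,0,0,0,0,0,0,0,0,0,0,0,0,0,0,0,0,0,0,0,0,0,0,0,0,0,0,0,0,0,0,0,0,0,0,0,0,0,0,0],
)

```text
t: 2.82
eef_pos: [0.3872, -0.4191, 0.0393]
tool_rot: [-0.001, 0.995, 0.098, -0.0]
contact_force: [-3.4, 3.3, -0.5]
gripper_width: 0.335
grasp_force: 41.8
```

```bash
python3 - <<'E'
from h import *
w=read_camera('wrist');cv2.imwrite('pics/w1.png',w['color']);o=get_obs();print(o['gripper_width'],o['grasp_force'],o['eef_pos'])
import math
R=math.hypot(156,5);p0=math.atan2(5,156);N=24
prev=None
for i in range(N+1):
    a=p0+1.85*i/N; p=(-R*math.cos(a),R*math.sin(a))
    if prev: print(i,round((p[0]-prev[0])/20,2),round(-(p[1]-prev[1])/20,2))
    prev=p
E
```

```text
0.3438764125646057 41.76168143749237 [ 0.38717518 -0.41905582  0.03918979]
1 0.04 -0.6
2 0.09 -0.59
3 0.13 -0.59
4 0.18 -0.57
5 0.22 -0.56
6 0.26 -0.54
7 0.31 -0.52
8 0.34 -0.49
9 0.38 -0.46
10 0.42 -0.43
11 0.45 -0.4
12 0.48 -0.37
13 0.5 -0.33
14 0.53 -0.29
15 0.55 -0.25
16 0.57 -0.2
17 0.58 -0.16
18 0.59 -0.11
19 0.6 -0.07
20 0.6 -0.02
21 0.6 0.02
22 0.6 0.07
23 0.59 0.12
24 0.58 0.16
```

View pics/w1.png

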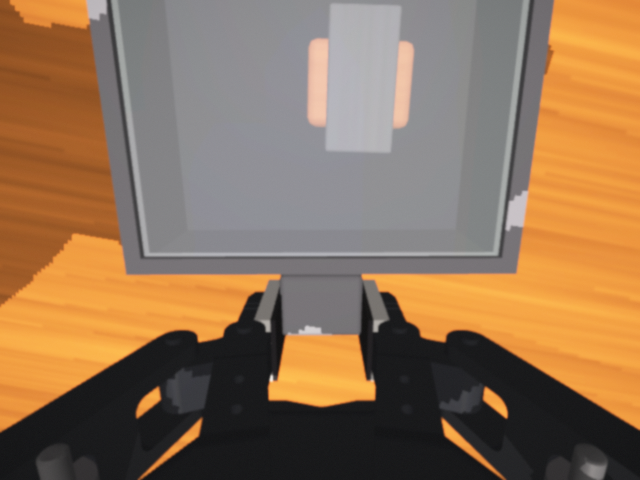

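The wrist view shows the tab (about 320,300) pinched at both ends, clear of the case wall. The next step is to swing the lid.

Request:
jog_arm(
  moves=[0.04,0,-0.6,0,0,0,0,0.09,0,-0.59,0,0,0,0,0.13,0,-0.59,0,0,0,0,0.18,0,-0.57,0,0,0,0,0.22,0,-0.56,0,0,0,0,0.26,0,-0.54,0,0,0,0,0.31,0,-0.52,0,0,0,0,0.34,0,-0.49,0,0,0,0],
)

```text
t: 3.53
eef_pos: [0.4206, -0.4123, 0.1304]
tool_rot: [-0.0, 0.995, 0.099, 0.001]
contact_force: [5.6, 4.8, -8.3]
gripper_width: 0.34
grasp_force: 40.9
```

Request:
jog_arm(
  moves=[0.38,0,-0.46,0,0,0,0,0.42,0,-0.43,0,0,0,0,0.45,0,-0.4,0,0,0,0,0.48,0,-0.37,0,0,0,0,0.5,0,-0.33,0,0,0,0,0.53,0,-0.29,0,0,0,0,0.55,0,-0.25,0,0,0,0,0.57,0,-0.2,0,0,0,0],
)

```text
t: 4.2
eef_pos: [0.4945, -0.3973, 0.1837]
tool_rot: [-0.001, 0.995, 0.098, -0.001]
contact_force: [-1.4, 5.4, -5.3]
gripper_width: 0.339
grasp_force: 40.1
```

Request:
jog_arm(
  moves=[0.58,0,-0.16,0,0,0,0,0.59,0,-0.11,0,0,0,0,0.6,0,-0.07,0,0,0,0,0.6,0,-0.02,0,0,0,0,0.6,0,0.02,0,0,0,0,0.6,0,0.07,0,0,0,0,0.59,0,0.12,0,0,0,0,0.58,0,0.16,0,0,0,0],
)

```text
t: 4.87
eef_pos: [0.5887, -0.3783, 0.1847]
tool_rot: [-0.001, 0.995, 0.099, 0.0]
contact_force: [-3.0, 7.3, 1.7]
gripper_width: 0.338
grasp_force: 41.0
```

```bash
python3 - <<'E'
from h import *
o=get_obs();print(o['gripper_width'],o['grasp_force'],o['eef_pos'],o['contact_force'])
w=read_camera('scene');cv2.imwrite('pics/s1.png',w['color'])
E
```

```text
0.33798009792346106 41.04519009590149 [ 0.58866133 -0.37830445  0.18467551] [-3.01030354  7.2608021   1.67797441]
```

View pics/s1.png

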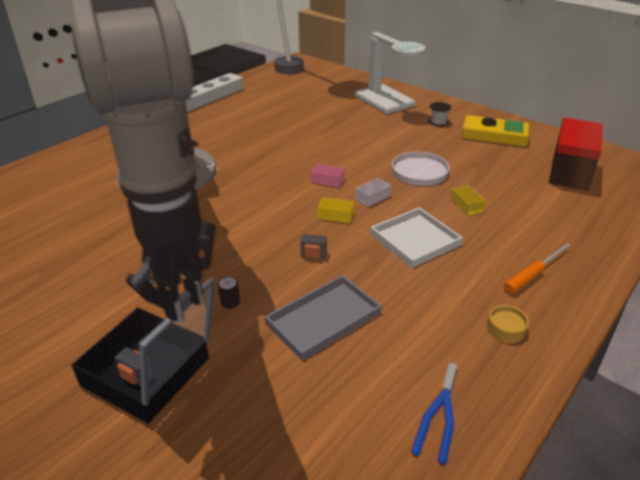

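The scene view shows the lid standing past vertical with the tab in the gripper (about 180,310), and transformer 2 in the open case (130,365). Now I release, back off upward and move over transformer 2.

Request:
jog_arm(
  moves=[0,0,0,0,0,0,1,0,0,0,0,0,0,1,0,0,0,0,0,0,1,0,0,0,0,0,0,1,0,0,-0.5,0,0,0,1,0,0,-0.8,0,0,0,1,0,0,-0.9,0,0,0,1,0,0,-0.9,0,0,0,1],
)

```text
t: 5.58
eef_pos: [0.5873, -0.3803, 0.2466]
tool_rot: [0.0, 0.995, 0.098, 0.0]
contact_force: [0.1, 0.3, 0.1]
gripper_width: 1.001
grasp_force: 0.0
```

Request:
jog_arm(
  moves=[-0.5,0.09,-0.4,0,0,0,0.8,-0.8,0.09,0,0,0,0,0.65,-0.9,0.09,0,0,0,0,0.65,-0.9,0.09,0,0,0,0,0.65,-0.9,0.09,0,0,0,0,0.65,-0.9,0.1,0.4,0,0,0,0.65,-0.7,0.1,0.8,0,0,0,0.65,-0.51,0.1,0.8,0,0,0.9,0.65],
)

```text
t: 6.25
eef_pos: [0.4682, -0.4202, 0.2137]
tool_rot: [0.001, 0.998, 0.066, 0.0]
contact_force: [-0.8, 0.0, 0.1]
gripper_width: 0.651
grasp_force: 0.0
```

```bash
python3 - <<'E'
from h import *
o=get_obs();print(o['eef_pos'],o['tool_rot'])
w=read_camera('wrist');cv2.imwrite('pics/w2.png',w['color'])
import pickle;pickle.dump((w,o),open('w2.pkl','wb'))
E
```

```text
[ 0.46816081 -0.42021405  0.21367475] [9.63120781e-04 9.97834345e-01 6.57685283e-02 4.39003713e-04]
```

View pics/w2.png

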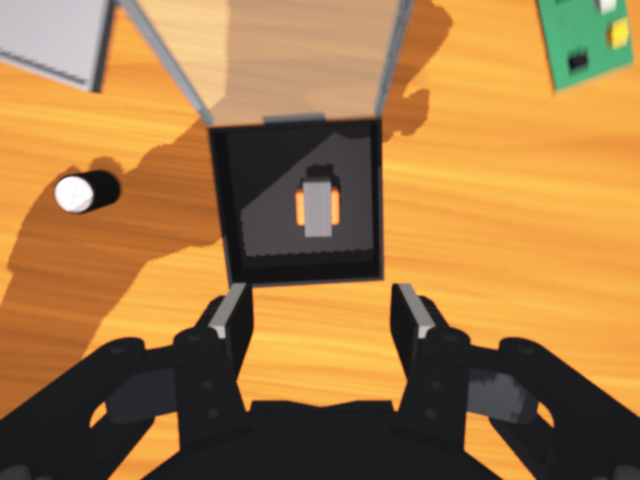

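The wrist view shows the lid fully open. The core top of transformer 2 has corners at about (304,181), (330,181), (331,237) and (306,238), with the winding on either side.

```bash
cat > wm.py <<'E'
from h import *
from scipy.spatial.transform import Rotation as Rn
def goto(o,xy,yaw):
    q=o['tool_rot'];M=Rn.from_quat([*q[1:],q[0]]).as_matrix()
    d=M.T@np.array([xy[0]-o['eef_pos'][0],xy[1]-o['eef_pos'][1],0])
    ty=np.degrees(np.arctan2(M[1,0],M[0,0])); dy=(yaw-ty+90)%180-90
    print('tool yaw',ty.round(2),'shift x,y units',(d[:2]/.02).round(2),'rz units',round(-dy/4,2),'z',o['eef_pos'][2])
def mask_rect(w,mask,z,box):
    u0,v0,u1,v1=box; m=np.zeros(mask.shape,np.uint8); m[v0:v1,u0:u1]=mask[v0:v1,u0:u1]*255
    cs=cv2.findContours(m,cv2.RETR_EXTERNAL,cv2.CHAIN_APPROX_NONE)[0]; k=max(cs,key=cv2.contourArea)
    P=np.array([onz(w,*p[0],z)[:2] for p in k],np.float32); (x,y),(a,b),t=cv2.minAreaRect(P)
    if a<b: a,b,t=b,a,t-90
    print('rect',np.round([x,y,a,b],4),'long axis deg',round((t+90)%180-90,1)); return np.array([x,y]),t
E
python3 - <<'E'
from wm import *
import pickle
w,o=pickle.load(open('w2.pkl','rb')); hsv=cv2.cvtColor(w['color'],cv2.COLOR_BGR2HSV).astype(int)
p,t=mask_rect(w,(hsv[...,2]>80)&(hsv[...,1]<70),.044,(290,172,345,243))
T=np.array([onz(w,*q,.044)[:2] for q in [(304,181),(330,181),(331,237.5),(306,238)]]);print(T.mean(0),[np.linalg.norm(T[i]-T[i-1]).round(4) for i in range(4)])
goto(o,p,t)
E
```

```text
rect [ 0.4712 -0.4143  0.0495  0.0345] long axis deg 7.5
[ 0.47160296 -0.41662825] [np.float64(0.0495), np.float64(0.0217), np.float64(0.0491), np.float64(0.0218)]
tool yaw 7.54 shift x,y units [ 0.19 -0.28] rz units 0.02 z 0.21367475065185604
```

Request:
jog_arm(
  moves=[0.19,-0.16,0.9,0,0,0,0.65,0,0,0.9,0,0,0,0.65,0,0,0.9,0,0,0,0.65,0,0,0.9,0,0,0,0.65,0,0,0.9,0,0,0,0.65,0,0,0.9,0,0,0,0.65,0,0,0.9,0,0,0,0.65,0,0,0.9,0,0,0,0.65],
  grip_force=50,
)

```text
t: 6.97
eef_pos: [0.474, -0.4152, 0.0688]
tool_rot: [0.0, 0.998, 0.067, 0.0]
contact_force: [-1.1, -0.0, 0.8]
gripper_width: 0.647
grasp_force: 0.0
```

Request:
jog_arm(
  moves=[0,0,0.73,0,0,0,0.65,0,0,0.73,0,0,0,0.65,0,0,0.73,0,0,0,0.65,0,0,0.73,0,0,0,0.65,0,0,0,0,0,0,0.65,0,0,0,0,0,0,0,0,0,0,0,0,0,0,0,0,0,0,0,0,0],
)

```text
t: 7.63
eef_pos: [0.4745, -0.4153, 0.0117]
tool_rot: [0.001, 0.998, 0.067, 0.001]
contact_force: [-0.1, -0.0, -2.1]
gripper_width: 0.435
grasp_force: 49.8
```

Request:
jog_arm(
  moves=[0,0,0,0,0,0,0,0,0,0,0,0,0,0,0,0,0,0,0,0,0,0,0,0,0,0,0,0,0,0,0,0,0,0,0,0,0,-0.2,0,0,0,0,0,0,-0.4,0,0,0,0,0,0,-0.4,0,0,0,0],
)

```text
t: 8.3
eef_pos: [0.4736, -0.4144, 0.0307]
tool_rot: [-0.0, 0.998, 0.067, -0.0]
contact_force: [0.3, -1.1, -1.6]
gripper_width: 0.436
grasp_force: 49.9
```

Request:
jog_arm(
  moves=[0,0,-0.9,0,0,0,0,0,0,-0.9,0,0,0,0,0,0,-0.9,0,0,0,0,0,0,-0.9,0,0,0,0,0,-0.2,-0.9,0,0,0,0,0,-0.5,-0.5,0,0,0,0,0,-0.9,0,0,0,0,0,0,-1,0,0,0,0,0],
)

```text
t: 8.97
eef_pos: [0.4671, -0.3631, 0.1317]
tool_rot: [0.001, 0.998, 0.066, 0.001]
contact_force: [-0.8, 0.7, -2.8]
gripper_width: 0.437
grasp_force: 50.1
```

Request:
jog_arm(
  moves=[0,-1,0,0,0,0,0,0,-1,0,0,0,0,0,0,-1,0,0,0,0,0,0,-1,0,0,0,0,0,0.3,-1,0,0,0,0,0,0.3,-1,0,0,0,0,0,0.3,-1,0,0,0,0,0,0.3,-1,0,0,0,0,0],
)

```text
t: 9.63
eef_pos: [0.469, -0.1997, 0.1307]
tool_rot: [-0.0, 0.998, 0.067, -0.0]
contact_force: [-0.6, -0.4, -3.1]
gripper_width: 0.437
grasp_force: 50.1
```

Request:
jog_arm(
  moves=[0.6,-1,0,0,0,0,0,0.6,-1,0,0,0,0,0,0.6,-1,0,0,0,0,0,0.6,-1,0,0,0,0,0,0.6,-1,0,0,0,0,0,0.6,-1,0,0,0,0,0,0.6,-1,0,0,0,0,0,0.6,-1,0,0,0,0,0],
)

```text
t: 10.3
eef_pos: [0.5428, -0.0284, 0.1306]
tool_rot: [-0.0, 0.998, 0.067, -0.0]
contact_force: [0.2, -0.4, -1.9]
gripper_width: 0.438
grasp_force: 50.1
```

Request:
jog_arm(
  moves=[0.8,-1,0,0,0,0,0,0.8,-1,0,0,0,0,0,0.8,-1,0,0,0,0,0,0.8,-1,0,0,0,0,0,0.8,-1,0,0,0,0,0,0.8,-1,0,0,0,0,0,0.6,-1,0,0,0,0,0,0.4,-1,0,0,0,0,0],
)

```text
t: 10.97
eef_pos: [0.637, 0.1457, 0.1305]
tool_rot: [-0.0, 0.998, 0.067, 0.0]
contact_force: [1.4, -0.2, -1.6]
gripper_width: 0.437
grasp_force: 50.1
```

Request:
jog_arm(
  moves=[0,0,0,0,0,0.85,0,0,0,0,0,0,0.85,0,0,0,0,0,0,0.85,0,0,0,0,0,0,0.85,0,0,0,0,0,0,0.85,0,0,0,0,0,0,0.85,0,0,0,0,0,0,0.9,0,0,0,0,0,0,0,0],
)

```text
t: 11.63
eef_pos: [0.6359, 0.1445, 0.1304]
tool_rot: [0.0, 0.99, -0.143, -0.0]
contact_force: [-0.7, -0.4, -3.5]
gripper_width: 0.434
grasp_force: 50.2
```

```bash
python3 - <<'E'
from wm import *
c=read_camera('top');cv2.imwrite('pics/t1.png',c['color'])
w=read_camera('wrist');cv2.imwrite('pics/w3.png',w['color'])
o=get_obs();goto(o,(.6377,.1443),-16.4)
import pickle;pickle.dump((w,o),open('w3.pkl','wb'))
E
```

```text
tool yaw -16.18 shift x,y units [ 0.08 -0.02] rz units 0.06 z 0.13047282189951614
```

View pics/w3.png

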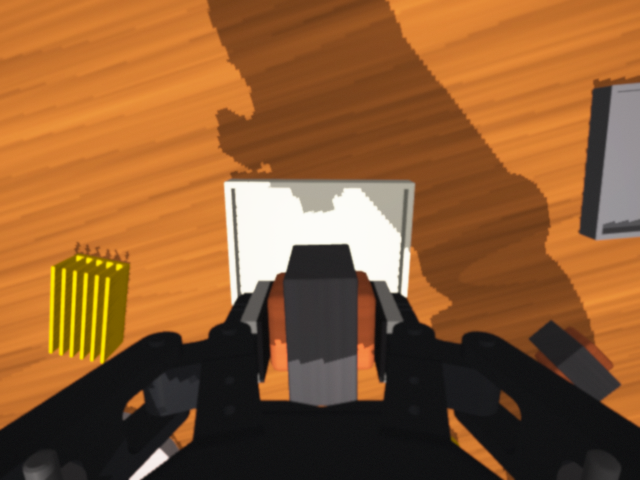

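The wrist view shows transformer 2 hanging upright, centred over the square tray (rim columns 225–413). I lower it and release.

Request:
jog_arm(
  moves=[0.08,0,0.85,0,0,0,0,0,0,0.85,0,0,0,0,0,0,0.85,0,0,0,0,0,0,0.85,0,0,0,0,0,0,0.85,0,0,0,0,0,0,0.85,0,0,0,0,0,0,0.5,0,0,0,0,0,0,0.27,0,0,0,0],
)

```text
t: 12.4
eef_pos: [0.6372, 0.1434, 0.0116]
tool_rot: [0.0, 0.99, -0.141, -0.001]
contact_force: [-0.2, -0.0, -1.6]
gripper_width: 0.438
grasp_force: 50.2
```

Request:
jog_arm(
  moves=[0,0,0,0,0,0,0,0,0,0,0,0,0,0,0,0,0,0,0,0,0.7,0,0,0,0,0,0,0.75,0,0,0,0,0,0,0.75,0,0,-0.5,0,0,0,0.75,0,0,-0.9,0,0,0,0.75,0,0,-0.9,0,0,0,0.75],
)

```text
t: 13.07
eef_pos: [0.638, 0.1435, 0.06]
tool_rot: [0.0, 0.99, -0.142, -0.0]
contact_force: [0.1, -0.8, 0.2]
gripper_width: 0.746
grasp_force: 0.0
```

Request:
jog_arm(
  moves=[0,0,-0.9,0,0,0,0.8,0,0,-0.9,0,0,0,0.8,0,0,-0.9,0,0,0,0.8,0,0,-0.9,0,0,0,0.8,0,0,-0.9,0,0,0,0.8,0,0,-0.9,0,0,0,0.8,0,0,-0.2,0,0,0,0.8,0,0,0,0,0,0,0.8],
)

```text
t: 13.73
eef_pos: [0.6394, 0.1438, 0.1734]
tool_rot: [-0.001, 0.99, -0.142, 0.002]
contact_force: [0.2, -0.1, -0.7]
gripper_width: 0.798
grasp_force: 0.0
```

```bash
python3 - <<'E'
from wm import *
w=read_camera('wrist');cv2.imwrite('pics/w4.png',w['color'])
o=get_obs();goto(o,(.4812,-.0143),29.6)
import pickle;pickle.dump((w,o),open('w4.pkl','wb'))
E
```

```text
tool yaw -16.32 shift x,y units [-5.33  9.79] rz units -11.48 z 0.17178598550068763
```

View pics/w4.png

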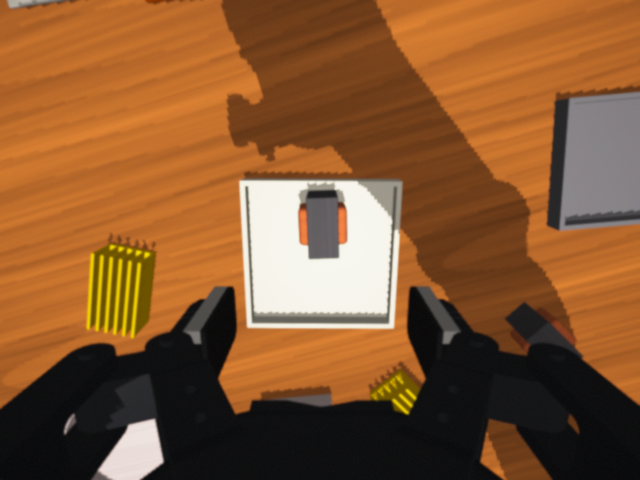

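Transformer 2 stands in the far half of the tray (core about 322,225). Next is transformer 1.

Request:
jog_arm(
  moves=[-0.55,1,0,0,0,0,0.8,-0.55,1,0,0,0,0,0.8,-0.55,1,0,0,0,0,0.8,-0.55,1,0,0,0,0,0.8,-0.55,1,0,0,0,0,0.8,-0.55,1,0,0,0,0,0.8,-0.55,1,0,0,0,0,0.8,-0.55,1,0,0,0,0,0.8],
)

```text
t: 14.45
eef_pos: [0.507, 0.0139, 0.1698]
tool_rot: [0.0, 0.99, -0.142, -0.001]
contact_force: [0.4, -0.4, 0.5]
gripper_width: 0.803
grasp_force: 0.0
```

Request:
jog_arm(
  moves=[-0.55,1,0,0,0,0,0.8,-0.38,0.79,0,0,0,0,0.8,0,0,0,0,0,-1,0.8,0,0,0,0,0,-1,0.8,0,0,0,0,0,-1,0.8,0,0,0,0,0,-1,0.8,0,0,0,0,0,-1,0.8,0,0,0,0,0,-1,0.8],
)

```text
t: 15.12
eef_pos: [0.4799, -0.0144, 0.1698]
tool_rot: [0.0, 0.998, 0.069, -0.001]
contact_force: [-0.3, 0.3, -0.7]
gripper_width: 0.8
grasp_force: 0.0
```

Request:
jog_arm(
  moves=[0,0,0,0,0,-1,0.8,0,0,0,0,0,-1,0.8,0,0,0,0,0,-1,0.8,0,0,0,0,0,-1,0.8,0,0,0,0,0,-1,0.8,0,0,0,0,0,-0.48,0.8,0,0,0,0,0,0,0.8,0,0,0,0,0,0,0.8],
)

```text
t: 15.78
eef_pos: [0.4802, -0.0145, 0.1702]
tool_rot: [-0.0, 0.967, 0.255, -0.001]
contact_force: [-0.4, -1.4, 0.2]
gripper_width: 0.798
grasp_force: 0.0
```

```bash
python3 - <<'E'
from wm import *
w=read_camera('wrist');cv2.imwrite('pics/w5.png',w['color'])
o=get_obs();goto(o,(.4812,-.0143),29.6)
import pickle;pickle.dump((w,o),open('w5.pkl','wb'))
print(proj(w,(.4812,-.0143,.04)))
hsv=cv2.cvtColor(w['color'],cv2.COLOR_BGR2HSV).astype(int)
u,v=map(int,proj(w,(.4812,-.0143,.04)))
p,t=mask_rect(w,(hsv[...,1]<110)&(hsv[...,2]<120),.04,(u-50,v-60,u+50,v+60))
goto(o,p,t)
E
```

```text
tool yaw 29.53 shift x,y units [0.04 0.01] rz units -0.02 z 0.17037015273808306
(np.float64(322.2862682296258), np.float64(223.97779293169387))
rect [5.038e-01 1.000e-04 2.330e-02 8.100e-03] long axis deg -49.5
tool yaw 29.53 shift x,y units [ 1.37 -0.06] rz units 19.75 z 0.17037015273808306
```

View pics/w5.png

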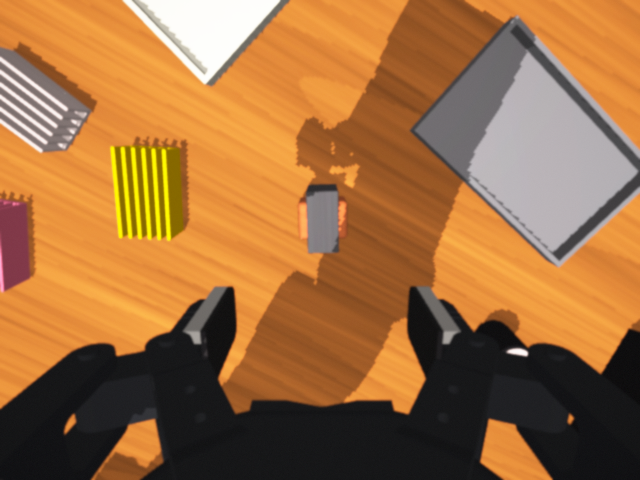

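Transformer 1 is directly below the gripper: its core is centred at about (323,222), against a predicted (322,224).

Request:
jog_arm(
  moves=[0.1,0.05,0.9,0,0,0,0.8,0,0,0.9,0,0,0,0.8,0,0,0.9,0,0,0,0.8,0,0,0.9,0,0,0,0.8,0,0,0.9,0,0,0,0.8,0,0,0.9,0,0,0,0.8,0,0,0.9,0,0,0,0.8,0,0,0.9,0,0,0,0.8],
  grip_force=50,
)

```text
t: 16.5
eef_pos: [0.483, -0.0142, 0.026]
tool_rot: [0.0, 0.967, 0.255, -0.0]
contact_force: [-0.3, -0.1, 0.4]
gripper_width: 0.802
grasp_force: 0.0
```

Request:
jog_arm(
  moves=[0,0,0.6,0,0,0,0.8,0,0,0.33,0,0,0,0.8,0,0,0,0,0,0,0,0,0,0,0,0,0,0,0,0,0,0,0,0,0,0,0,0,0,0,0,0,0,0,0,0,0,0,0,0,0,0,0,0,0,0],
)

```text
t: 17.17
eef_pos: [0.4836, -0.0143, 0.0091]
tool_rot: [0.0, 0.967, 0.255, 0.001]
contact_force: [-0.5, -0.2, 2.8]
gripper_width: 0.435
grasp_force: 51.2
```

```bash
python3 - <<'E'
from wm import *
o=get_obs();print(o['eef_pos'],o['gripper_width'],o['grasp_force']);goto(o,(.5772,.1621),-16.4)
E
```

```text
[ 0.4836371  -0.01426622  0.00913548] 0.43462249227325167 51.17840051651001
tool yaw 29.59 shift x,y units [ 8.42 -5.36] rz units 11.5 z 0.009135484744567067
```

Request:
jog_arm(
  moves=[0,0,-0.5,0,0,0,0,0,0,-0.9,0,0,0,0,0,0,-0.9,0,0,0,0,0,0,-0.9,0,0,0,0,0,0,-0.9,0,0,0,0,0,0,-0.9,0,0,0,0,0,0,-0.5,0,0,0,0,0.42,-0.36,0,0,0,0,0],
)

```text
t: 17.83
eef_pos: [0.4877, -0.0057, 0.1207]
tool_rot: [0.001, 0.967, 0.254, 0.001]
contact_force: [-0.9, 0.2, -3.2]
gripper_width: 0.435
grasp_force: 50.8
```

Request:
jog_arm(
  moves=[1,-0.65,0,0,0,0,0,1,-0.65,0,0,0,0,0,1,-0.65,0,0,0,0,0,1,-0.65,0,0,0,0,0,1,-0.65,0,0,0,0,0,1,-0.65,0,0,0,0,0,1,-0.6,0,0,0,0,0,1,-0.5,0,0,0,0,0],
)

```text
t: 18.5
eef_pos: [0.576, 0.1647, 0.1171]
tool_rot: [-0.0, 0.967, 0.256, -0.001]
contact_force: [-0.5, -0.5, -2.3]
gripper_width: 0.432
grasp_force: 50.7
```

Request:
jog_arm(
  moves=[0,0,0,0,0,1,0,0,0,0,0,0,1,0,0,0,0,0,0,1,0,0,0,0,0,0,1,0,0,0,0,0,0,1,0,0,0,0,0,0,1,0,0,0,0,0,0,1,0,0,0,0,0,0,1,0],
)

```text
t: 19.17
eef_pos: [0.5758, 0.163, 0.1171]
tool_rot: [0.0, 1.0, -0.022, -0.001]
contact_force: [-0.4, -0.4, -2.7]
gripper_width: 0.437
grasp_force: 50.7
```

Request:
jog_arm(
  moves=[0,0,0,0,0,1,0,0,0,0,0,0,1,0,0,0,0,0,0,1,0,0,0,0,0,0,0.5,0,0,0,0,0,0,0,0,0,0,0,0,0,0,0,0,0,0,0,0,0,0,0,0,0,0,0,0,0],
)

```text
t: 19.83
eef_pos: [0.5765, 0.1623, 0.1181]
tool_rot: [0.0, 0.99, -0.142, -0.0]
contact_force: [-0.8, 0.5, -2.7]
gripper_width: 0.44
grasp_force: 50.7
```

```bash
python3 - <<'E'
from wm import *
o=get_obs();print(o['eef_pos'],o['gripper_width']);goto(o,(.5772,.1621),-16.4)
w=read_camera('wrist');cv2.imwrite('pics/w6.png',w['color'])
E
```

```text
[0.57645563 0.16234184 0.11809322] 0.4401273856199309
tool yaw -16.34 shift x,y units [0.04 0.  ] rz units 0.01 z 0.11809322192597749
```

View pics/w6.png

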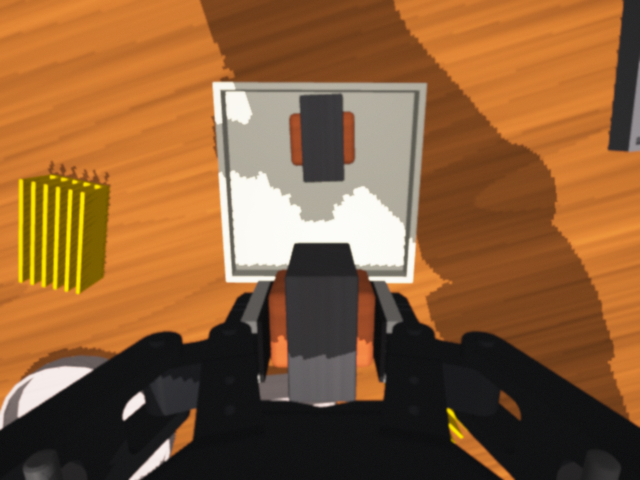

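Both are aligned: transformer 2 sits at (322,138) in the tray, and transformer 1 hangs over the near half.

Request:
jog_arm(
  moves=[0.1,0,0.8,0,0,0,0,0,0,0.8,0,0,0,0,0,0,0.8,0,0,0,0,0,0,0.8,0,0,0,0,0,0,0.8,0,0,0,0,0,0,0.6,0,0,0,0,0,0,0.4,0,0,0,0,0,0,0.2,0,0,0,0],
)

```text
t: 20.55
eef_pos: [0.5781, 0.1614, 0.0134]
tool_rot: [0.0, 0.99, -0.143, -0.001]
contact_force: [1.1, -0.5, -2.5]
gripper_width: 0.435
grasp_force: 50.7
```

Request:
jog_arm(
  moves=[0,0,0,0,0,0,0,0,0,0,0,0,0,0,0,0,0,0,0,0,0.7,0,0,0,0,0,0,0.75,0,0,0,0,0,0,0.75,0,0,-0.5,0,0,0,0.75,0,0,-0.9,0,0,0,0.75,0,0,-0.9,0,0,0,0.75],
)

```text
t: 21.22
eef_pos: [0.5783, 0.1614, 0.0615]
tool_rot: [0.0, 0.99, -0.143, -0.0]
contact_force: [0.8, -0.4, 0.3]
gripper_width: 0.75
grasp_force: 0.0
```

Request:
jog_arm(
  moves=[0,0,-0.9,0,0,0,0.8,0,0,-0.9,0,0,0,0.8,0,0,-0.9,0,0,0,0.8,0,0,-0.9,0,0,0,0.8,0,0,-0.9,0,0,0,0.8,0,0,-0.9,0,0,0,0.8,0,0,-0.2,0,0,0,0.8,0,0,0,0,0,0,0.8],
)

```text
t: 21.88
eef_pos: [0.5797, 0.1618, 0.1746]
tool_rot: [-0.001, 0.99, -0.143, 0.002]
contact_force: [0.2, -0.6, -0.1]
gripper_width: 0.805
grasp_force: 0.0
```

```bash
python3 - <<'E'
from wm import *
w=read_camera('wrist');cv2.imwrite('pics/w7.png',w['color'])
o=get_obs();print(o['q'].round(2));goto(o,(.457,-.2115),-16.4)
E
```

```text
[-0.45  0.42  0.09  1.8  -0.05  0.92 -2.19]
tool yaw -16.4 shift x,y units [-0.57 19.62] rz units 0.0 z 0.1731216204479145
```

View pics/w7.png

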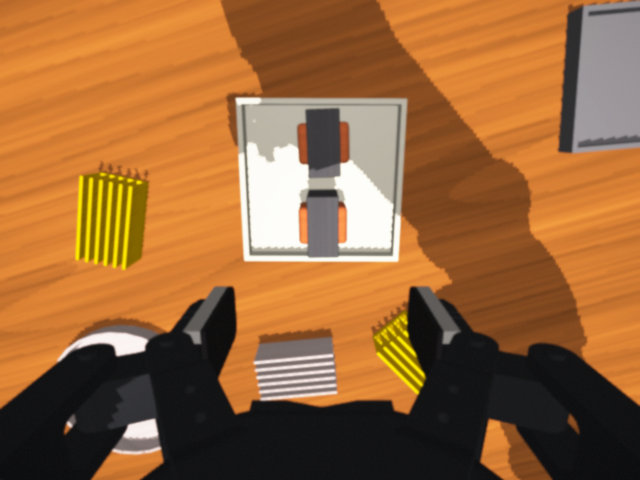

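Both transformers stand upright in the square tray, with cores at (323,142) and (323,225). Next is the capacitor.

Request:
jog_arm(
  moves=[0,0.9,0,0,0,0,0.8,0,1,0,0,0,0,0.8,0,1,0,0,0,0,0.8,0,1,0,0,0,0,0.8,0,1,0,0,0,0,0.8,0,1,0,0,0,0,0.8,0,1,0,0,0,0,0.8,0,1,0,0,0,0,0.8],
)

```text
t: 22.6
eef_pos: [0.5322, 0.008, 0.1711]
tool_rot: [0.001, 0.99, -0.143, -0.001]
contact_force: [0.2, 0.3, -0.6]
gripper_width: 0.796
grasp_force: 0.0
```

Request:
jog_arm(
  moves=[-0.07,1,0,0,0,0,0.8,-0.07,1,0,0,0,0,0.8,-0.07,1,0,0,0,0,0.8,-0.07,1,0,0,0,0,0.8,-0.07,1,0,0,0,0,0.8,-0.07,1,0,0,0,0,0.8,-0.07,1,0,0,0,0,0.8,-0.07,1,0,0,0,0,0.8],
)

```text
t: 23.27
eef_pos: [0.4759, -0.1418, 0.1712]
tool_rot: [0.0, 0.99, -0.143, -0.001]
contact_force: [0.4, 0.0, -0.1]
gripper_width: 0.798
grasp_force: 0.0
```

Request:
jog_arm(
  moves=[0,1,0,0,0,0,0.8,0,1,0,0,0,0,0.8,0,0.9,0,0,0,0,0.8,0,0.8,0,0,0,0,0.8,0,0,0,0,0,0,0.8,0,0,0,0,0,0,0.8,0,0,0,0,0,0,0.8,0,0,0,0,0,0,0.8],
)

```text
t: 23.93
eef_pos: [0.4572, -0.2102, 0.1721]
tool_rot: [-0.0, 0.99, -0.142, -0.0]
contact_force: [0.4, 0.4, 0.9]
gripper_width: 0.798
grasp_force: 0.0
```

```bash
python3 - <<'E'
from wm import *
w=read_camera('wrist');cv2.imwrite('pics/w8.png',w['color'])
o=get_obs();goto(o,(.457,-.2115),-16.4)
u,v=map(int,proj(w,(.457,-.2115,.045)));print(u,v)
hsv=cv2.cvtColor(w['color'],cv2.COLOR_BGR2HSV).astype(int)
p,t=mask_rect(w,(hsv[...,1]<70)&(hsv[...,2]>110),.045,(u-50,v-50,u+50,v+50))
goto(o,p,-16.4)
E
```

```text
tool yaw -16.29 shift x,y units [0.   0.07] rz units 0.03 z 0.1721733878396724
323 225
rect [ 0.4566 -0.21    0.03    0.0299] long axis deg -16.4
tool yaw -16.29 shift x,y units [-0.04  0.  ] rz units 0.03 z 0.1721733878396724
```

Request:
jog_arm(
  moves=[-0.02,0.02,0.95,0,0,0,0.8,0,0,0.95,0,0,0,0.8,0,0,0.95,0,0,0,0.8,0,0,0.95,0,0,0,0.8,0,0,0.95,0,0,0,0.8,0,0,0.95,0,0,0,0.8,0,0,0.95,0,0,0,0.8,0,0,0.95,0,0,0,0.8],
  grip_force=35,
)

```text
t: 24.65
eef_pos: [0.4571, -0.2106, 0.0196]
tool_rot: [-0.0, 0.99, -0.142, 0.0]
contact_force: [0.7, 0.5, -0.2]
gripper_width: 0.799
grasp_force: 0.0
```

Request:
jog_arm(
  moves=[0,0,0.4,0,0,0,0.8,0,0,0,0,0,0,0.8,0,0,0,0,0,0,0,0,0,0,0,0,0,0,0,0,0,0,0,0,0,0,0,0,0,0,0,0,0,0,0,0,0,0,0,0,0,0,0,0,0,0],
)

```text
t: 25.32
eef_pos: [0.4576, -0.2118, 0.0137]
tool_rot: [0.0, 0.99, -0.143, 0.001]
contact_force: [-1.8, 0.2, 6.7]
gripper_width: 0.402
grasp_force: 34.8
```

```bash
python3 - <<'E'
from wm import *
o=get_obs();print(o['eef_pos'],o['gripper_width'],o['grasp_force']);goto(o,(.4674,.3899),-16.4)
E
```

```text
[ 0.45760817 -0.2117969   0.01372511] 0.40214534125711077 34.80573356151581
tool yaw -16.4 shift x,y units [ -8.02 -29.  ] rz units 0.0 z 0.013725109924014187
```

Request:
jog_arm(
  moves=[0,0,-0.5,0,0,0,0,0,0,-0.9,0,0,0,0,0,0,-0.9,0,0,0,0,0,0,-0.9,0,0,0,0,0,0,-0.9,0,0,0,0,0,0,-0.9,0,0,0,0,0,0,-0.9,0,0,0,0,-0.2,-0.6,-0.1,0,0,0,0],
)

```text
t: 25.98
eef_pos: [0.4579, -0.2019, 0.1365]
tool_rot: [0.001, 0.99, -0.144, 0.003]
contact_force: [0.6, 0.4, -0.5]
gripper_width: 0.4
grasp_force: 34.9
```

Request:
jog_arm(
  moves=[-0.27,-1,0,0,0,0,0,-0.27,-1,0,0,0,0,0,-0.27,-1,0,0,0,0,0,-0.27,-1,0,0,0,0,0,-0.27,-1,0,0,0,0,0,-0.27,-1,0,0,0,0,0,-0.27,-1,0,0,0,0,0,-0.27,-1,0,0,0,0,0],
)

```text
t: 26.65
eef_pos: [0.4598, -0.0324, 0.1334]
tool_rot: [-0.0, 0.99, -0.143, 0.0]
contact_force: [0.8, -0.4, -0.7]
gripper_width: 0.396
grasp_force: 34.9
```

Request:
jog_arm(
  moves=[-0.27,-1,0,0,0,0,0,-0.27,-1,0,0,0,0,0,-0.27,-1,0,0,0,0,0,-0.27,-1,0,0,0,0,0,-0.27,-1,0,0,0,0,0,-0.27,-1,0,0,0,0,0,-0.27,-1,0,0,0,0,0,-0.27,-1,0,0,0,0,0],
)

```text
t: 27.32
eef_pos: [0.4636, 0.1332, 0.1334]
tool_rot: [-0.0, 0.99, -0.143, 0.0]
contact_force: [1.0, -0.3, -1.3]
gripper_width: 0.4
grasp_force: 34.9
```

Request:
jog_arm(
  moves=[-0.27,-1,0,0,0,0,0,-0.27,-1,0,0,0,0,0,-0.27,-1,0,0,0,0,0,-0.27,-1,0,0,0,0,0,-0.27,-1,0,0,0,0,0,-0.27,-1,0,0,0,0,0,-0.27,-1,0,0,0,0,0,-0.27,-1,0,0,0,0,0],
)

```text
t: 27.98
eef_pos: [0.4674, 0.2989, 0.1334]
tool_rot: [-0.0, 0.99, -0.143, 0.0]
contact_force: [0.6, -0.4, 0.2]
gripper_width: 0.397
grasp_force: 34.9
```

Request:
jog_arm(
  moves=[-0.27,-1,0,0,0,0,0,-0.27,-1,0,0,0,0,0,-0.27,-1,0,0,0,0,0,-0.27,-0.9,0,0,0,0,0,-0.26,-0.5,0,0,0,0,0,0,0,0,0,0,0,0,0,0,0,0,0,0,0,0,0,0,0,0,0,0],
)

```text
t: 28.65
eef_pos: [0.4668, 0.3883, 0.1326]
tool_rot: [0.001, 0.99, -0.143, 0.0]
contact_force: [-0.2, -0.7, -0.7]
gripper_width: 0.402
grasp_force: 35.0
```

```bash
python3 - <<'E'
from wm import *
o=get_obs();print(o['eef_pos'],o['gripper_width'],o['q'].round(2));goto(o,(.4674,.3899),-16.4)
w=read_camera('wrist');cv2.imwrite('pics/w9.png',w['color'])
E
```

```text
[0.46681745 0.38830642 0.13257729] 0.4015026240916713 [-0.82  0.47  0.03  1.81 -0.02  0.86 -2.64]
tool yaw -16.47 shift x,y units [ 0.01 -0.08] rz units -0.02 z 0.13257728932909432
```

View pics/w9.png

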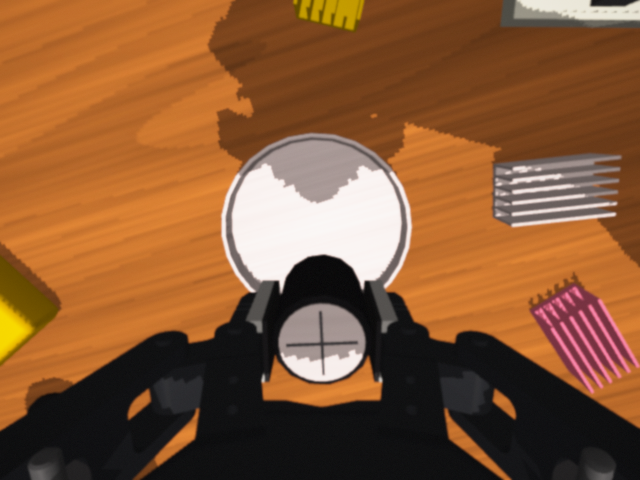

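The wrist view shows the capacitor upright in the grip, over the dish centre (about 317,228). I lower it.

Request:
jog_arm(
  moves=[0,-0.05,0.9,0,0,0,0,0,0,0.9,0,0,0,0,0,0,0.9,0,0,0,0,0,0,0.9,0,0,0,0,0,0,0.9,0,0,0,0,0,0,0.6,0,0,0,0,0,0,0.4,0,0,0,0,0,0,0.22,0,0,0,0],
)

```text
t: 29.37
eef_pos: [0.4668, 0.3899, 0.0176]
tool_rot: [0.001, 0.99, -0.143, -0.0]
contact_force: [-10.2, -11.3, 47.5]
gripper_width: 0.396
grasp_force: 39.6
```

Request:
jog_arm(
  moves=[0,0,0,0,0,0,0,0,0,0,0,0,0,0,0,0,0,0,0,0,0.6,0,0,0,0,0,0,0.7,0,0,0,0,0,0,0.7,0,0,-0.5,0,0,0,0.7,0,0,-0.9,0,0,0,0.7,0,0,-0.9,0,0,0,0.7],
)

```text
t: 30.03
eef_pos: [0.4665, 0.3907, 0.0648]
tool_rot: [0.0, 0.99, -0.143, -0.0]
contact_force: [0.7, 1.0, 1.1]
gripper_width: 0.703
grasp_force: 0.0
```

Request:
jog_arm(
  moves=[0,0,-0.9,0,0,0,0.8,0,0,-0.9,0,0,0,0.8,0,0,-0.9,0,0,0,0.8,0,0,-0.9,0,0,0,0.8,0,0,-0.9,0,0,0,0.8,0,0,-0.9,0,0,0,0.8,0,0,-0.2,0,0,0,0.8,0,0,0,0,0,0,0.8],
)

```text
t: 30.7
eef_pos: [0.4676, 0.3918, 0.1781]
tool_rot: [-0.001, 0.99, -0.143, 0.001]
contact_force: [0.1, -0.4, -0.5]
gripper_width: 0.801
grasp_force: 0.0
```

```bash
python3 - <<'E'
from wm import *
w=read_camera('wrist');o=get_obs()
u,v=map(int,proj(w,(.4674,.3899,.049)));print(u,v)
hsv=cv2.cvtColor(w['color'],cv2.COLOR_BGR2HSV).astype(int)
print('cap black side'); mask_rect(w,hsv[...,2]<60,.03,(u-60,v-60,u+60,v+60))
goto(o,(.4487,.2207),80.6)
E
```

```text
324 225
cap black side
rect [0.4769 0.3879 0.0312 0.0174] long axis deg 72.1
tool yaw -16.39 shift x,y units [1.53 8.43] rz units 20.75 z 0.17659850206100403
```

Request:
jog_arm(
  moves=[0.19,1,0,0,0,0,0.8,0.19,1,0,0,0,0,0.8,0.19,1,0,0,0,0,0.8,0.19,1,0,0,0,0,0.8,0.19,1,0,0,0,0,0.8,0.19,1,0,0,0,0,0.8,0.19,1,0,0,0,0,0.8,0.19,1,0,0,0,0,0.8],
)

```text
t: 31.42
eef_pos: [0.4498, 0.2275, 0.1747]
tool_rot: [0.001, 0.99, -0.143, -0.001]
contact_force: [0.2, 0.1, 0.5]
gripper_width: 0.803
grasp_force: 0.0
```

Request:
jog_arm(
  moves=[0,0.43,0,0,0,0,0.8,0,0,0,0,0,-1,0.8,0,0,0,0,0,-1,0.8,0,0,0,0,0,-1,0.8,0,0,0,0,0,-1,0.8,0,0,0,0,0,-1,0.8,0,0,0,0,0,-1,0.8,0,0,0,0,0,-1,0.8],
)

```text
t: 32.08
eef_pos: [0.4477, 0.2211, 0.1752]
tool_rot: [0.0, 0.995, 0.103, -0.001]
contact_force: [0.3, -0.3, -1.2]
gripper_width: 0.802
grasp_force: 0.0
```

Request:
jog_arm(
  moves=[0,0,0,0,0,-1,0.8,0,0,0,0,0,-1,0.8,0,0,0,0,0,-1,0.8,0,0,0,0,0,-1,0.8,0,0,0,0,0,-1,0.8,0,0,0,0,0,-1,0.8,0,0,0,0,0,-1,0.8,0,0,0,0,0,-1,0.8],
)

```text
t: 32.75
eef_pos: [0.4478, 0.2211, 0.1752]
tool_rot: [-0.0, 0.928, 0.373, -0.001]
contact_force: [0.2, -1.1, 0.2]
gripper_width: 0.8
grasp_force: 0.0
```

Request:
jog_arm(
  moves=[0,0,0,0,0,-1,0.8,0,0,0,0,0,-1,0.8,0,0,0,0,0,-1,0.8,0,0,0,0,0,-1,0.8,0,0,0,0,0,-1,0.8,0,0,0,0,0,-1,0.8,0,0,0,0,0,-1,0.8,0,0,0,0,0,-1,0.8],
)

```text
t: 33.42
eef_pos: [0.4477, 0.2212, 0.1752]
tool_rot: [-0.0, 0.789, 0.615, -0.001]
contact_force: [0.0, -0.5, 1.4]
gripper_width: 0.801
grasp_force: 0.0
```

Request:
jog_arm(
  moves=[0,0,0,0,0,-1,0.8,0,0,0,0,0,-0.25,0.8,0,0,0,0,0,0,0.8,0,0,0,0,0,0,0.8,0,0,0,0,0,0,0.8,0,0,0,0,0,0,0.8,0,0,0,0,0,0,0.8,0,0,0,0,0,0,0.8],
)

```text
t: 34.08
eef_pos: [0.4484, 0.2208, 0.1761]
tool_rot: [0.0, 0.763, 0.647, 0.0]
contact_force: [0.4, -0.2, -0.1]
gripper_width: 0.797
grasp_force: 0.0
```

```bash
python3 - <<'E'
from wm import *
w=read_camera('wrist');cv2.imwrite('pics/w10.png',w['color'])
o=get_obs();print(o['eef_pos']);goto(o,(.4487,.2207),80.6)
u,v=map(int,proj(w,(.4487,.2207,.03)));print(u,v)
hsv=cv2.cvtColor(w['color'],cv2.COLOR_BGR2HSV).astype(int)
p,t=mask_rect(w,(hsv[...,1]<70)&(hsv[...,2]>70),.03,(u-50,v-65,u+50,v+65))
goto(o,p,t)
E
```

```text
[0.44840486 0.22076923 0.17610166]
tool yaw 80.59 shift x,y units [-0.    0.02] rz units -0.0 z 0.17610165860998012
321 220
rect [0.4503 0.2262 0.072  0.0404] long axis deg 79.5
tool yaw 80.59 shift x,y units [0.28 0.05] rz units 0.26 z 0.17610165860998012
```

View pics/w10.png

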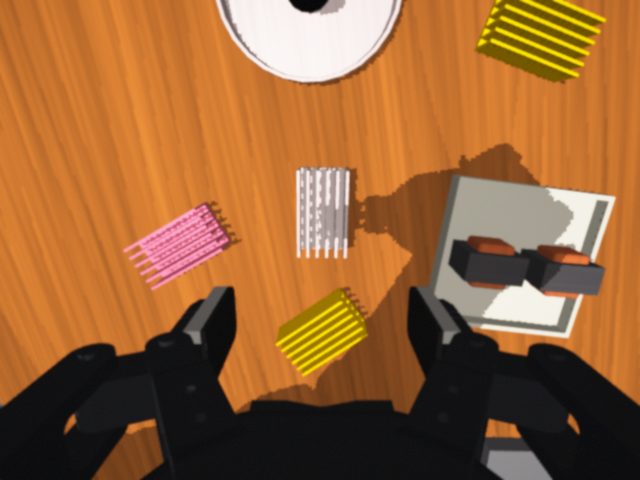

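The silver heatsink lies at (322,212), aligned with the tool and between the decoys. The yellow one at (322,330) stays clear of the fingers.

Request:
jog_arm(
  moves=[0.15,0.04,0.95,0,0,0.15,0.8,0,0,0.95,0,0,0,0.8,0,0,0.95,0,0,0,0.8,0,0,0.95,0,0,0,0.8,0,0,0.95,0,0,0,0.8,0,0,0.95,0,0,0,0.8,0,0,0.95,0,0,0,0.8,0,0,0.95,0,0,0,0.8],
  grip_force=40,
)

```text
t: 34.8
eef_pos: [0.4499, 0.2236, 0.0233]
tool_rot: [0.0, 0.766, 0.643, 0.0]
contact_force: [0.4, 0.6, 0.0]
gripper_width: 0.804
grasp_force: 0.0
```

Request:
jog_arm(
  moves=[0,0,0.6,0,0,0,0.8,0,0,0.33,0,0,0,0.8,0,0,0,0,0,0,0,0,0,0,0,0,0,0,0,0,0,0,0,0,0,0,0,0,0,0,0,0,0,0,0,0,0,0,0,0,0,0,0,0,0,0],
)

```text
t: 35.47
eef_pos: [0.4501, 0.2237, 0.0062]
tool_rot: [0.0, 0.766, 0.643, 0.001]
contact_force: [0.1, -0.4, 3.8]
gripper_width: 0.459
grasp_force: 42.3
```

```bash
python3 - <<'E'
from wm import *
o=get_obs();print(o['eef_pos'],o['gripper_width'],o['grasp_force'],o['contact_force'],o['q'].round(2));goto(o,(.6078,-.1355),78.8)
E
```

```text
[0.45013386 0.22373133 0.00618698] 0.4589022199952558 42.3111355304718 [ 0.06132767 -0.35924839  3.75141956] [-0.46  0.54 -0.16  2.11  0.17  0.5  -0.92]
tool yaw 79.99 shift x,y units [-16.32  10.88] rz units 0.3 z 0.006186976842471943
```

Request:
jog_arm(
  moves=[0,0,-0.5,0,0,0,0,0,0,-0.9,0,0,0,0,0,0,-0.9,0,0,0,0,0,0,-0.9,0,0,0,0,0,0,-0.9,0,0,0,0,0,0,-0.9,0,0,0,0,0,0,-0.9,0,0,0,0,-0.4,0.3,-0.1,0,0,0,0],
)

```text
t: 36.13
eef_pos: [0.4551, 0.2172, 0.1291]
tool_rot: [0.0, 0.765, 0.644, 0.003]
contact_force: [1.2, -0.1, -1.0]
gripper_width: 0.462
grasp_force: 41.8
```

Request:
jog_arm(
  moves=[-1,0.67,0,0,0,0,0,-1,0.67,0,0,0,0,0,-1,0.67,0,0,0,0,0,-1,0.67,0,0,0,0,0,-1,0.67,0,0,0,0,0,-1,0.67,0,0,0,0,0,-1,0.67,0,0,0,0,0,-1,0.67,0,0,0,0,0],
)

```text
t: 36.8
eef_pos: [0.5319, 0.0363, 0.1251]
tool_rot: [-0.0, 0.766, 0.643, -0.0]
contact_force: [-0.3, 0.1, -1.2]
gripper_width: 0.459
grasp_force: 41.8
```

Request:
jog_arm(
  moves=[-1,0.67,0,0,0,0,0,-1,0.67,0,0,0,0,0,-1,0.67,0,0,0,0,0,-1,0.67,0,0,0,0,0,-1,0.67,0,0,0,0,0,-1,0.67,0,0,0,0,0,-1,0.67,0,0,0,0,0,-0.92,0.53,0,0,0,0,0],
)

```text
t: 37.47
eef_pos: [0.6071, -0.1382, 0.125]
tool_rot: [-0.0, 0.766, 0.642, -0.0]
contact_force: [0.4, 0.4, -1.0]
gripper_width: 0.457
grasp_force: 41.8
```

Request:
jog_arm(
  moves=[0,0,0,0,0,0.3,0,0,0,0,0,0,0,0,0,0,0,0,0,0,0,0,0,0,0,0,0,0,0,0,0,0,0,0,0,0,0,0,0,0,0,0,0,0,0,0,0,0,0,0,0,0,0,0,0,0],
)

```text
t: 38.13
eef_pos: [0.6073, -0.1353, 0.1256]
tool_rot: [0.0, 0.772, 0.635, 0.0]
contact_force: [0.0, -0.2, -1.4]
gripper_width: 0.458
grasp_force: 41.8
```

```bash
python3 - <<'E'
from wm import *
o=get_obs();print(o['eef_pos'],o['gripper_width']);goto(o,(.6078,-.1355),78.8)
w=read_camera('wrist');cv2.imwrite('pics/w11.png',w['color'])
E
```

```text
[ 0.60728443 -0.13526372  0.12557945] 0.4577905080905245
tool yaw 78.84 shift x,y units [-0.01  0.03] rz units 0.01 z 0.1255794468720181
```

View pics/w11.png

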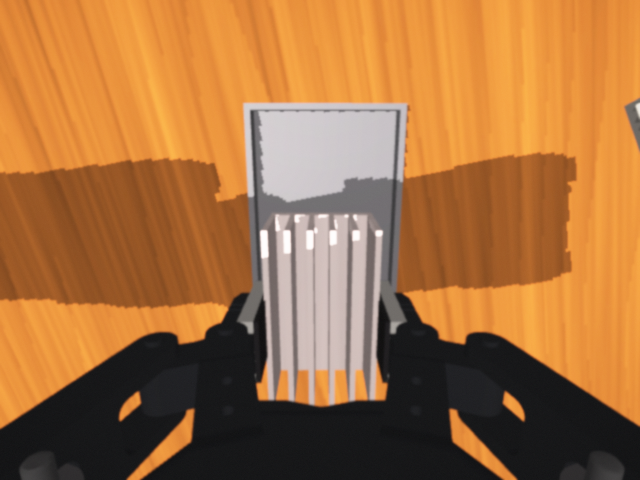

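The heatsink hangs fins-up over the long tray (rim columns 245–407), about 3 mm left of centre. I correct that slightly and lower it.

Request:
jog_arm(
  moves=[0,0.12,0.9,0,0,0,0,0,0,0.9,0,0,0,0,0,0,0.9,0,0,0,0,0,0,0.9,0,0,0,0,0,0,0.9,0,0,0,0,0,0,0.6,0,0,0,0,0,0,0.35,0,0,0,0,0,0,0.16,0,0,0,0],
)

```text
t: 38.85
eef_pos: [0.6092, -0.136, 0.0123]
tool_rot: [-0.001, 0.773, 0.635, -0.0]
contact_force: [-0.2, 0.6, -0.8]
gripper_width: 0.459
grasp_force: 41.8
```

Request:
jog_arm(
  moves=[0,0,0,0,0,0,0,0,0,0,0,0,0,0,0,0,0,0,0,0,0.6,0,0,0,0,0,0,0.65,0,0,0,0,0,0,0.65,0,0,-0.5,0,0,0,0.65,0,0,-0.9,0,0,0,0.65,0,0,-0.9,0,0,0,0.65],
)

```text
t: 39.52
eef_pos: [0.6093, -0.1361, 0.0602]
tool_rot: [-0.0, 0.773, 0.635, -0.0]
contact_force: [-0.4, -0.9, 0.0]
gripper_width: 0.648
grasp_force: 0.0
```

Request:
jog_arm(
  moves=[0,0,-0.9,0,0,0,0.8,0,0,-0.9,0,0,0,0.8,-0.6,0,-0.9,0,0,0,0.8,-0.6,0,-0.9,0,0,0,0.8,-0.9,0,-0.9,0,0,0,0.8,-0.9,0,-0.9,0,0,0,0.8,-0.4,0,-0.2,0,0,0,0.8,0,0,0,0,0,0,0.8],
)

```text
t: 40.18
eef_pos: [0.5967, -0.206, 0.1735]
tool_rot: [0.002, 0.774, 0.633, 0.001]
contact_force: [-0.0, 0.0, 0.1]
gripper_width: 0.798
grasp_force: 0.0
```

```bash
python3 - <<'E'
from wm import *
c=read_camera('scene')['color']
cv2.imwrite('pics/s2.png',cv2.resize(c[120:460,60:513],(800,600)))
E
```

```text
(no output)
```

View pics/s2.png

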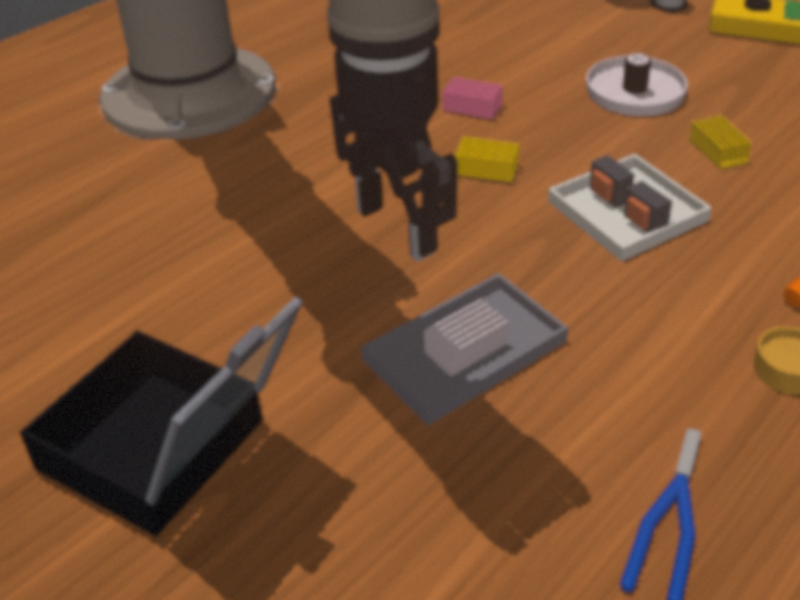

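The final scene view shows everything in place. The lid is open, both transformers are in the square tray (610,180 and 648,207), and the capacitor is in the dish (637,72). The heatsink is in the long tray (467,335), and the gripper touches nothing.

```bash
python3 -c "
from station import *
print(hand_in())"
```

```text
the job is handed in; nothing more can be done
None
```

I handed the job in at about 40 s: lid open by itself, and both transformers, the capacitor and the heatsink upright in their containers. One risk is that setting the capacitor down spiked to about 48 N, under the 120 N wrist limit but above the 40 N limit if that counts as arm or gripper-body contact.

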